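# Nest the bisque flowerpots on the throwing bat

## Robot

A 7-joint arm with a two-finger parallel gripper is mounted at the origin on the work surface. World frame = base frame: x ahead of the robot, y to its left, z up, the work surface at z = 0. Lengths are in m, angles in rad, forces in N, time in s.
With the tool pointing down it reaches from about 0.425 to 0.925 m from the base axis. Payload 6.8 kg.
Tool frame: the origin (TCP) lies midway between the tips of the shut fingers; the grasp point (between the pads) lies 19 mm behind it (bot.grasp_offset is the distance from the TCP to the grasp point, in m); z points along the fingers, x is the direction in which the jaws open and shut, and the axes are right-handed (so a half turn about z gives the same grasp; the last joint's range is limited). The gripper opens to 85 mm and grips with 20 to 120 N. Pads are 22 mm wide; open, the fingers measure 114 mm over their backs; the gripper's body (76 mm by 85 mm) begins 54 mm behind the grasp point. The pads swing forward as they close: fully open they stand 13 mm farther back than shut.
Start: joints at [-1.438, 0.477, 0.022, 1.555, -0.011, 1.109, -0.083], TCP at [0.161, 0.656, 0.231] pointing down, gripper open.
Joint ranges: [-2.96, 2.96], [-0.34, 2.1], [-1.41, 1.46], [0.24, 2.44], [-1.37, 4.51], [0.17, 1.92], [-2.96, 2.96]. Speed limits (rad/s): [2.39, 2.39, 3.14, 3.14, 3.14, 3.14, 3.14].

## Interface

Orientations are given as a unit quaternion [w, x, y, z].
In Python, from station import bot, imaging gives the robot as it stands. The module is installed in compiled form; this text tells all that it offers.
- The arm moves only by the tool apply_moves, never from a script. Its argument "increments" is a list of rows, each a list of 7 numbers: the shift along the tool's x, y, z in mm, then the turn, a rotation vector about the tool's x, y, z in degrees, then the closure, from -1 (fully open) to 1 (shut). In form: [[dx, dy, dz, rx, ry, rz, grip], ...]. A call has exactly 8 rows; each row shifts and turns the pose as measured when the row begins, along the tool's axes as they then stand; what a row does not reach is not made up. A row lasts 1/8 s, in which the tool goes at most 62.5 mm and 10.7 degrees, less where a joint would pass 70% of its speed; a pose out of reach is approached as far as the arm can. A call with a gripper value outside its range is refused whole. The fingers move at their own pace and stop on an object; "grip_force" is the grip in N (left out, the last holds). Time passes only in rows, so rows that do not move let the fingers close, or fill a call up. It gives the time, the measured TCP pose, the force and the opening at its end, in the units of the state.
- bot.get_obs(): the state, without advancing time (a new reading comes with each control period).
- imaging.read_camera(name): name is "scene" or "side" or "wrist"; returns the picture (400x640x3 uint8, red, green, blue); there is no depth.
- imaging.get_calibration(name): a dict with "K" (3x3 intrinsics, pixels), "k1" (the pictures are not rectified: a ray, as slopes to the right and down, at radius r is drawn at 1 + k1 r^2 times it, then the intrinsics apply), "extrinsics" (4x4, takes a point from camera to world coordinates). Camera axes: x right, y down, z forward; pixel columns grow to the right and rows downward; lengths in m; the calibration is good to about 2 mm. A picture is of the moment at which its call begins: read the wrist's pose just before it. get_calibration takes no time and is no camera call; for the wrist camera it gives the pose at the moment of the call.
- bot.hand_in(): hands the job in, once; it reports no verdict.
The state is a dict: "t": time; "q": joint angles; "joint_vel": joint speeds; "joint_torque": joint torques, N m; "eef_pos": TCP position; "tool_rot": TCP orientation; "contact_force": force on the tool from outside, world axes, zero at the start; "torque": the same for the moment, N m; "gripper_width": opening from 0.0 (shut) to 1.0 (fully open).
Only numpy, scipy, OpenCV 4.12 (cv2) and the standard library are available. Lean on these libraries where they do the work, as an engineer would, in place of code of your own. Each camera call takes 0.05 s, during which the arm holds its last target.

## Task

Clear the bench by nesting the two loose collared flowerpots into the matching flowerpot that stands on the round grey bat, one after the other in either order, so that the three make one upright column on the bat. Each must be fully home, its collar resting on the rim of the pot below; lower them in gently rather than letting them fall.

Things in the scene. Friction and masses are not known exactly. Their poses are not given: they have to be found in the camera images.
- pot_a: one of two identical loose flowerpots standing on the table, buff clay, 80 mm high, 110 to 210 g: tapered body 36 mm across at the foot, 53 mm at 46 mm height, then a straight outside collar 68 mm across from 46 to 80 mm height, to be gripped from above; open mouth 58 mm. Round, any yaw. Origin: centre of its underside. Not the straight tumbler without a collar or the bowl, which stand nearby
- pot_b: the other of two identical loose flowerpots standing on the table, buff clay, 80 mm high, 110 to 210 g: tapered body 36 mm across at the foot, 53 mm at 46 mm height, then a straight outside collar 68 mm across from 46 to 80 mm height, to be gripped from above; open mouth 58 mm. Round, any yaw. Origin: centre of its underside. Not the straight tumbler without a collar or the bowl, which stand nearby
- pot_base: third flowerpot, same shape and size as the other two, loose, upright on the bat within 20 mm of its middle; it receives the others. Origin: centre of its underside. A pot nested in another hangs by its collar on the rim below, its underside 34 mm above that of the pot below, with 2 to 3 mm of play all round; its foot enters the mouth when its underside is 80 mm above that of the pot below
- bat: the fixed round throwing bat, a grey disc 220 mm across and 12 mm thick lying on the table; it does not move. Origin: centre of its underside, at table height

How it is judged:
At the end, for the whole second after the job is handed in: Three pots nested in one column on the bat, either order: each underside 26 to 42 mm above the one below (34 when home) and within 10 mm sideways, all upright within 10 degrees, at rest, the lowest standing on the bat within 70 mm of its middle (((horizontal distance between pot_a and pot_base below 0.01 m and z of pot_a in the frame of pot_base between 0.026 and 0.042 m and horizontal distance between pot_b and pot_a below 0.01 m and z of pot_b in the frame of pot_a between 0.026 and 0.042 m) or (horizontal distance between pot_b and pot_base below 0.01 m and z of pot_b in the frame of pot_base between 0.026 and 0.042 m and horizontal distance between pot_a and pot_b below 0.01 m and z of pot_a in the frame of pot_b between 0.026 and 0.042 m)) and horizontal distance between pot_base and bat below 0.07 m and z of pot_base in the frame of bat between 0.006 and 0.018 m and angle between each of pot_a, pot_b, pot_base's own z axis and vertical below 0.175 rad and linear speed of each of pot_a, pot_b, pot_base below 0.03 m/s); the robot touches nothing.
It fails at once if a pot is let fall or rammed into another: it moves faster than 0.6 m/s while inside the mouth of the other and still on its way down ((horizontal distance between pot_a and pot_base below 0.03 m and z of pot_a in the frame of pot_base between 0.029 and 0.078 m and linear speed of pot_a above 0.6 m/s) or (horizontal distance between pot_b and pot_base below 0.03 m and z of pot_b in the frame of pot_base between 0.029 and 0.078 m and linear speed of pot_b above 0.6 m/s) or (horizontal distance between pot_a and pot_b below 0.03 m and z of pot_a in the frame of pot_b between 0.029 and 0.078 m and linear speed of pot_a above 0.6 m/s) or (horizontal distance between pot_b and pot_a below 0.03 m and z of pot_b in the frame of pot_a between 0.029 and 0.078 m and linear speed of pot_b above 0.6 m/s)).
It also fails if it takes over 48 s, if anything falls off the work surface, if the arm or the gripper's body presses on something with over 40 N, if the wrist force passes 120 N, or if a joint passes its speed limit or range.

## Working session

There is one attempt and no reset: what is moved stays moved. The work goes in short steps, Python scripts to look and compute and a tool call to move; the robot and the scene stay as the last step left them, time stands still between calls to the robot, and variables do not carry over. Pictures are saved under pics/ and viewed, and the job is handed in when it is done.

Besides the shell and the picture viewer there is one more tool, called after "Request:" as name([rows], argument=value, ...), one row to a line, values as JSON. apply_moves: Moves the arm, as the interface text tells. Its arguments: {"type":"object","properties":{"increments":{"type":"array","items":{"type":"array","items":{"type":"number"}}},"grip_force":{"type":"number"}},"required":["increments"]}

```bash
mkdir -p pics; ls; python3 - <<'E'
from station import bot, imaging
import cv2, numpy as np
o=bot.get_obs(); print(o)
for n in ["scene","side","wrist"]:
    c=imaging.get_calibration(n); print(n,c)
    im=imaging.read_camera(n); cv2.imwrite(f"pics/{n}0.png",im[:,:,::-1])
print(bot.grasp_offset)
E
```

```text
pics
{'t': 0.0, 'q': array([-1.43810423,  0.47778224,  0.02235726,  1.55643913, -0.0115134 ,
        1.10928865, -0.08308496]), 'joint_vel': array([ 0.00042715,  0.00103602, -0.00119996, -0.00101945, -0.00104425,
       -0.0004529 , -0.00106334]), 'joint_torque': array([ 3.91505546e-04, -5.96460915e+01,  1.60828907e+00, -2.81184393e+01,
        1.24962162e-02,  9.56849341e-03, -1.29400439e-05]), 'eef_pos': array([0.16085025, 0.65495617, 0.23034323]), 'tool_rot': array([ 6.01039173e-04,  7.86910470e-01,  6.17066538e-01, -6.62501064e-04]), 'contact_force': array([-1.36677089, -0.13810715, -1.0258482 ]), 'torque': array([ 0.00162022,  0.0003366 , -0.00165984]), 'gripper_width': 0.997131222737248}
scene {'K': array([[479.55099763,   0.        , 330.62870771],
       [  0.        , 479.55099763, 205.79256452],
       [  0.        ,   0.        ,   1.        ]]), 'k1': -0.12774574634505056, 'extrinsics': array([[-0.46337118,  0.66614308, -0.5844147 ,  1.03168052],
       [ 0.88604383,  0.33740207, -0.31794053,  0.26005457],
       [-0.01461116, -0.66514152, -0.74657436,  0.67876761],
     
[... 370 characters left out ...]
73, -0.4827    ],
       [ 0.00463465, -0.68873444, -0.72499889,  0.77136664],
       [ 0.        ,  0.        ,  0.        ,  1.        ]])}
wrist {'K': array([[289.44957114,   0.        , 319.87585319],
       [  0.        , 289.44957114, 200.52845412],
       [  0.        ,   0.        ,   1.        ]]), 'k1': -0.053654550720370724, 'extrinsics': array([[ 2.39124335e-01,  9.28514579e-01,  2.84042655e-01,
         8.88889881e-02],
       [ 9.70988572e-01, -2.28403892e-01, -7.08015244e-02,
         6.73203825e-01],
       [-8.63799608e-04,  2.92732539e-01, -9.56193973e-01,
         3.73973349e-01],
       [ 0.00000000e+00,  0.00000000e+00,  0.00000000e+00,
         1.00000000e+00]])}
0.0187
```

View pics/scene0.png

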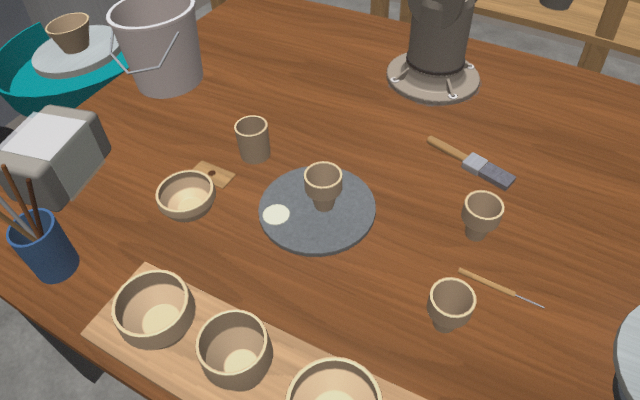

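View pics/side0.png

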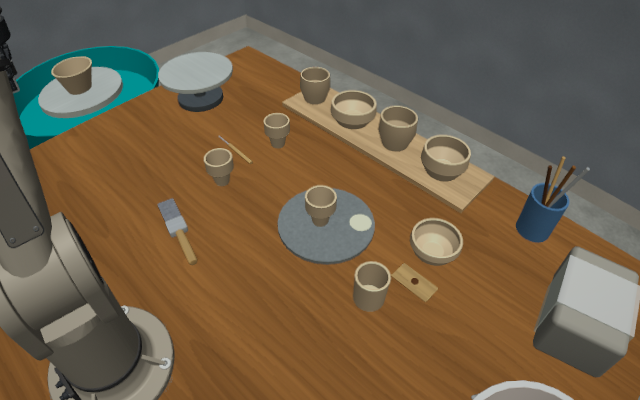

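View pics/wrist0.png

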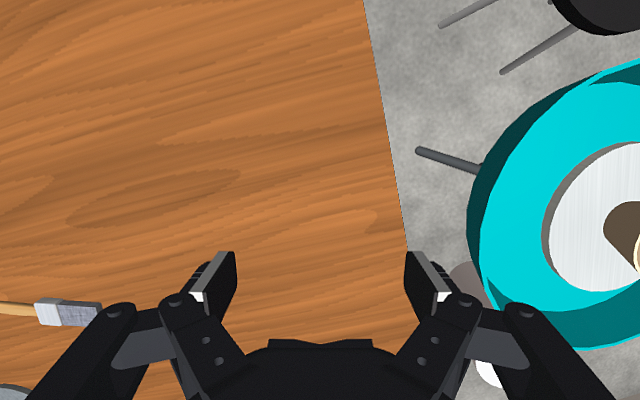

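```bash
cat > h.py <<'E'
import cv2, numpy as np
from station import bot, imaging
def proj(c,P):
    E=c["extrinsics"]; P=np.atleast_2d(P); p=(P-E[:3,3])@E[:3,:3]
    s=p[:,:2]/p[:,2:]; r2=(s**2).sum(1,keepdims=True); s=s*(1+c["k1"]*r2)
    K=c["K"]; return s*[K[0,0],K[1,1]]+[K[0,2],K[1,2]]
def back(c,uv,z):
    K=c["K"]; d=(np.array(uv,float)-[K[0,2],K[1,2]])/[K[0,0],K[1,1]]
    s=d.copy()
    for _ in range(20): s=d/(1+c["k1"]*(s**2).sum())
    E=c["extrinsics"]; r=E[:3,:3]@np.r_[s,1]; o=E[:3,3]; return o+r*(z-o[2])/r[2]
def circ(x,y,z,r,n=72):
    a=np.linspace(0,2*np.pi,n,endpoint=False); return np.c_[x+r*np.cos(a),y+r*np.sin(a),np.full(n,z)]
def sil(c,x,y,z0=0,size=(400,640)):
    # silhouette mask of pot
    m=np.zeros(size,np.uint8)
    prof=[(0,.018),(.046,.0265),(.046,.034),(.08,.034)]
    for (za,ra),(zb,rb) in zip(prof[:-1],prof[1:]):
        pts=np.r_[proj(c,circ(x,y,z0+za,ra)),proj(c,circ(x,y,z0+zb,rb))]
        h=cv2.convexHull((pts*16).astype(np.int32)); cv2.fillConvexPoly(m,h,255,shift=4)
    return m
E
python3 - <<'E'
from h import *
ini={"scene":[(483,205),(452,292),(323,178)],"side":[(218,157),(277,122),(320,194)]}
for n in ini:
    c=imaging.get_calibration(n)
    for k,uv in enumerate(ini[n]):
        print(n,k,back(c,uv,.08 if k<2 else .092).round(4))
    im=cv2.imread(f"pics/{n}0.png")
    t=[]
    for uv in ini[n]:
        u,v=uv; cr=im[v-35:v+55,u-45:u+45]; t.append(cv2.resize(cr,None,fx=2.9,fy=2.9,interpolation=cv2.INTER_CUBIC))
    cv2.imwrite(f"pics/crop_{n}.png",np.hstack(t))
E
```

```text
scene 0 [0.4452 0.2336 0.08  ]
scene 1 [0.6318 0.2399 0.08  ]
scene 2 [ 0.5213 -0.0314  0.092 ]
side 0 [0.443  0.2347 0.08  ]
side 1 [0.6346 0.237  0.08  ]
side 2 [ 0.5165 -0.0307  0.092 ]
```

View pics/crop_scene.png

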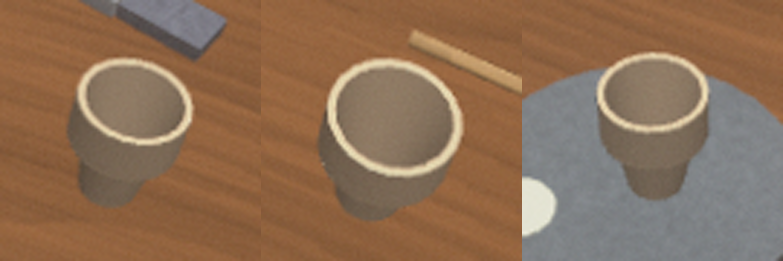

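View pics/crop_side.png

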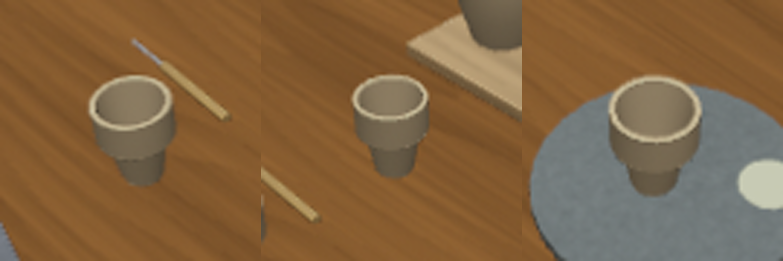

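```bash
cat >> h.py <<'E'
from scipy.optimize import least_squares
from scipy.spatial import cKDTree
def fitrim(c,im,xy,z,win=None,dbg=None,tol=0.009,thr=0.75):
    # im BGR. bright rim pixels near predicted ring; robust fit of xy
    g=im.astype(float).min(2)  # cream has high blue too
    x=np.array(xy,float)
    A=proj(c,circ(*x,z,.034+tol)); B=proj(c,circ(*x,z,.029-tol))
    m=np.zeros(g.shape,np.uint8); cv2.fillPoly(m,[A.astype(np.int32)],1); cv2.fillPoly(m,[B.astype(np.int32)],0)
    v=g[m>0]; t=thr*np.percentile(v,97); m=(m>0)&(g>t)
    p=np.argwhere(m)[:,::-1].astype(float)
    def res(q):
        a=cKDTree(proj(c,circ(q[0],q[1],z,.0315,360)))
        return a.query(p)[0]
    # signed residual via backprojection to plane
    P=np.array([back(c,u,z)[:2] for u in p])
    r=least_squares(lambda q: np.hypot(*(P-q).T)-.0315,x,loss="soft_l1",f_scale=.0015)
    d=np.hypot(*(P-r.x).T)-.0315
    return r.x,len(p),np.sqrt((d**2).mean()),d.mean()
E
python3 - <<'E'
from h import *
g=[(.444,.234),(.633,.2385),(.519,-.031)]
for n in ["scene","side"]:
    c=imaging.get_calibration(n); im=cv2.imread(f"pics/{n}0.png")
    for k,xy in enumerate(g):
        print(n,k,fitrim(c,im,xy,.08 if k<2 else .092))
E
```

```text
scene 0 (array([0.44276682, 0.23495856]), 234, np.float64(0.0014061689170192185), np.float64(-0.0002554384619459509))
scene 1 (array([0.63884461, 0.24307226]), 356, np.float64(0.0012860594783146713), np.float64(-4.54497258676129e-05))
scene 2 (array([ 0.51379283, -0.03693039]), 283, np.float64(0.005037715661801503), np.float64(0.0022245839853176673))
side 0 (array([0.44241633, 0.23614181]), 121, np.float64(0.0015853958500015343), np.float64(-0.0003327864883769094))
side 1 (array([0.63835549, 0.24451853]), 99, np.float64(0.0018827107159447513), np.float64(-0.00033294867624952346))
side 2 (array([ 0.51344799, -0.03510352]), 234, np.float64(0.004824084816887042), np.float64(0.0026084217016921632))
```

```bash
python3 - <<'E'
from h import *
for n,uv,uvb in [("scene",(252,125),(258,160)),("side",(372,275),(370,308))]:
    c=imaging.get_calibration(n)
    print(n,back(c,uv,.09).round(3),back(c,uvb,0).round(3))
    im=cv2.imread(f"pics/{n}0.png")
    for t in (.8,.85,.9,.93): print(t,fitrim(c,im,(.5136,-.0355),.092,thr=t,tol=.006))
c=imaging.get_calibration("side");print(back(c,(436,235),.04), [back(c,u,0) for u in((278,222),(375,222),(325,260),(325,190))])
E
```

```text
scene [ 0.453 -0.226  0.09 ] [ 0.455 -0.224  0.   ]
0.8 (array([ 0.51308941, -0.03681768]), 192, np.float64(0.0012892083954401364), np.float64(1.785373367932355e-05))
0.85 (array([ 0.51310036, -0.03681326]), 164, np.float64(0.001070884103924664), np.float64(1.215151656016313e-06))
0.9 (array([ 0.51320049, -0.03662483]), 137, np.float64(0.0008976214696023022), np.float64(-8.224065526958832e-05))
0.93 (array([ 0.51340878, -0.0365862 ]), 110, np.float64(0.0007871941896435571), np.float64(-0.00010856676492042208))
side [ 0.436 -0.241  0.09 ] [ 0.426 -0.256  0.   ]
0.8 (array([ 0.51278195, -0.0354211 ]), 148, np.float64(0.0015667956975979856), np.float64(0.00010133972659124434))
0.85 (array([ 0.51282641, -0.03557574]), 126, np.float64(0.001302885895337223), np.float64(-5.851580757392936e-06))
0.9 (array([ 0.51273974, -0.03575694]), 104, np.float64(0.0010021292424501453), np.float64(1.4166672012385927e-05))
0.93 (array([ 0.51260864, -0.03569553]), 90, np.float64(0.0008656530840275751), np.float64(-1.1194221454515238e-05))
[ 0.6404254  -0.25687942  0.04      ] [array([4.50080718e-01, 3.66489576e-02, 1.11022302e-16]), array([ 6.06669696e-01, -1.21299516e-01, -1.11022302e-16]), array([ 0.44842529, -0.11306496,  0.        ]), array([6.00889860e-01, 3.13619677e-02, 1.11022302e-16])]
```

Request:
apply_moves([
  [-25, 50, 0, 0, 0, 0, -1],
  [-25, 50, 0, 0, 0, 0, -1],
  [-25, 50, 0, 0, 0, 0, -1],
  [-25, 50, 0, 0, 0, 0, -1],
  [-25, 50, 0, 0, 0, 0, -1],
  [-25, 50, 0, 0, 0, 0, -1],
  [-25, 50, 0, 0, 0, 0, -1],
  [-25, 50, 0, 0, 0, 0, -1],
], grip_force=40)

```text
t: 1.15
eef_pos: [0.5064, 0.3617, 0.2276]
tool_rot: [-0.0, 0.783, 0.622, -0.002]
contact_force: [1.2, 0.5, -0.3]
gripper_width: 1.003
```

```bash
cat >> h.py <<'E'
from scipy.spatial.transform import Rotation as Rn
def st(tgt=None,yaw=None):
    o=bot.get_obs(); w,x,y,z=o["tool_rot"]; R=Rn.from_quat([x,y,z,w]).as_matrix()
    print("t%.2f"%o["t"],"pos",o["eef_pos"].round(4),"tz",R[:,2].round(3),"tx",R[:,0].round(3),"F",o["contact_force"].round(1),"w%.3f"%o["gripper_width"],"q",o["q"].round(2))
    if tgt is not None:
        d=R.T@(np.array(tgt)-o["eef_pos"]); print("tool delta mm",(d*1e3).round(1))
    # tilt correction: rotvec in tool frame to bring z down
    zd=R.T@np.array([0,0,-1.]); print("tilt fix deg",np.degrees(np.cross([0,0,1],zd)).round(2))
    return o,R
E
python3 -c "
from h import *
st((.6386,.2438,.18))"
```

```text
t1.15 pos [0.5064 0.3617 0.2276] tz [-0.004 -0.002 -1.   ] tx [ 0.227  0.974 -0.003] F [ 1.2  0.5 -0.3] w1.003 q [-0.83  0.4   0.15  1.7  -0.07  1.06  0.68]
tool delta mm [-84.7 155.7  47.3]
tilt fix deg [-0.2   0.18  0.  ]
```

Request:
apply_moves([
  [-21, 39, 10, 0, 0, 0, -1],
  [-21, 39, 10, 0, 0, 0, -1],
  [-21, 39, 10, 0, 0, 0, -1],
  [-18, 33, 10, 0, 0, 0, -1],
  [-7, 15, 5, 0, 0, 0, -1],
  [0, 0, 0, 0, 0, 0, -1],
  [0, 0, 0, 0, 0, 0, -1],
  [0, 0, 0, 0, 0, 0, -1],
])

```text
t: 2.15
eef_pos: [0.6513, 0.2327, 0.1802]
tool_rot: [-0.001, 0.784, 0.621, -0.003]
contact_force: [-0.0, -0.4, -0.6]
gripper_width: 1.003
```

```bash
python3 -c "
from h import *
st((.6386,.2438,.18))
c=imaging.get_calibration('wrist')
im=imaging.read_camera('wrist')[:,:,::-1].copy(); cv2.imwrite('pics/w1.png',im)
print(fitrim(c,im,(.6386,.2438),.08,thr=.85))
for r in (.029,.034): cv2.polylines(im,[proj(c,circ(.6386,.2438,.08,r)).astype(np.int32)],True,(0,0,255),1)
cv2.imwrite('pics/w1o.png',im)
"
```

```text
t2.15 pos [0.6513 0.2327 0.1802] tz [-0.006 -0.002 -1.   ] tx [ 0.23   0.973 -0.004] F [-0.  -0.4 -0.6] w1.003 q [-0.56  0.56  0.19  1.56 -0.11  1.04  1.  ]
tool delta mm [  7.9 -14.9   0.2]
tilt fix deg [-0.3   0.21  0.  ]
(array([0.64005222, 0.2444386 ]), 1085, np.float64(0.0025983621729303665), np.float64(-0.0006540099535860087))
```

View pics/w1o.png

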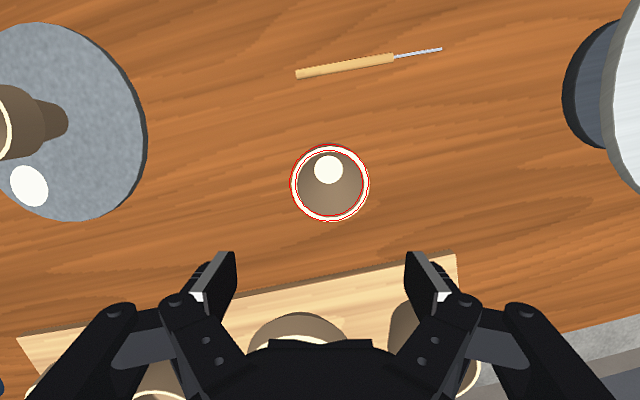

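Request:
apply_moves([
  [8, -14, 0, -0.3, 0.2, 0, -1],
  [0, 0, 0, 0, 0, 0, -1],
  [0, 0, 20, 0, 0, 0, -1],
  [0, 0, 25, 0, 0, 0, -1],
  [0, 0, 25, 0, 0, 0, -1],
  [0, 0, 10, 0, 0, 0, -1],
  [0, 0, 0, 0, 0, 0, -1],
  [0, 0, 0, 0, 0, 0, -1],
])

```text
t: 3.2
eef_pos: [0.6367, 0.2466, 0.095]
tool_rot: [-0.0, 0.783, 0.622, -0.0]
contact_force: [-0.1, 1.6, -0.2]
gripper_width: 1.003
```

```bash
python3 -c "
from h import *
st((.6392,.244,.044))
"
```

```text
t3.20 pos [0.6367 0.2466 0.095 ] tz [-0.001  0.    -1.   ] tx [0.227 0.974 0.   ] F [-0.1  1.6 -0.2] w1.003 q [-0.57  0.63  0.17  1.65 -0.13  0.87  0.98]
tool delta mm [-2.   3.1 51. ]
tilt fix deg [-0.04 -0.02  0.  ]
```

Request:
apply_moves([
  [-2, 3, 0, 0, 0, 0, -1],
  [0, 0, 0, 0, 0, 0, -1],
  [0, 0, 17, 0, 0, 0, -1],
  [0, 0, 17, 0, 0, 0, -1],
  [0, 0, 14, 0, 0, 0, -1],
  [0, 0, 2, 0, 0, 0, -1],
  [0, 0, 0, 0, 0, 0, -1],
  [0, 0, 0, 0, 0, 0, -1],
])

```text
t: 4.2
eef_pos: [0.6401, 0.2441, 0.0425]
tool_rot: [-0.0, 0.783, 0.622, 0.001]
contact_force: [0.1, 0.7, 0.4]
gripper_width: 1.002
```

```bash
python3 -c "
from h import *
st((.6392,.244,.044))
for n in ('wrist','side'):
  im=imaging.read_camera(n)[:,:,::-1].copy(); cv2.imwrite('pics/%s2.png'%n,im)
"
```

```text
t4.20 pos [0.6401 0.2441 0.0425] tz [ 0.001  0.001 -1.   ] tx [0.227 0.974 0.001] F [0.1 0.7 0.4] w1.002 q [-0.56  0.7   0.15  1.67 -0.14  0.78  1.  ]
tool delta mm [-0.3 -0.9 -1.5]
tilt fix deg [ 0.04 -0.08  0.  ]
```

View pics/wrist2.png

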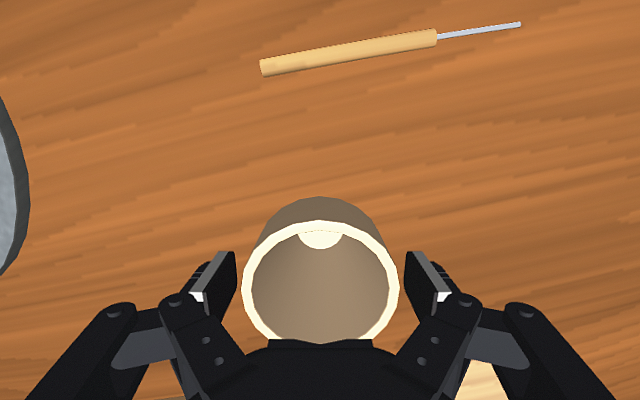

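View pics/side2.png

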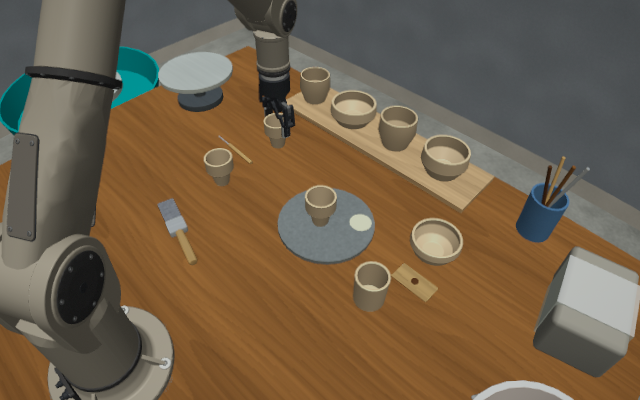

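Request:
apply_moves([
  [0, 0, 0, 0, 0, 0, 1],
  [0, 0, 0, 0, 0, 0, 1],
  [0, 0, 0, 0, 0, 0, 1],
  [0, 0, 0, 0, 0, 0, 1],
  [0, 0, 0, 0, 0, 0, 1],
  [0, 0, 0, 0, 0, 0, 1],
  [0, 0, 0, 0, 0, 0, 1],
  [0, 0, -10, 0, 0, 0, 1],
], grip_force=40)

```text
t: 5.3
eef_pos: [0.6399, 0.244, 0.0531]
tool_rot: [-0.0, 0.783, 0.622, 0.001]
contact_force: [-0.5, 0.1, -1.0]
gripper_width: 0.793
```

```bash
python3 -c "
from h import *
st((.6392,.244,.044))
for n in ('wrist','scene'):
  im=imaging.read_camera(n)[:,:,::-1].copy(); cv2.imwrite('pics/%s3.png'%n,im)
"
```

```text
t5.30 pos [0.6399 0.244  0.0531] tz [ 0.001  0.001 -1.   ] tx [0.227 0.974 0.001] F [-0.5  0.1 -1. ] w0.793 q [-0.56  0.69  0.15  1.66 -0.14  0.8   1.  ]
tool delta mm [-0.2 -0.7  9.1]
tilt fix deg [ 0.03 -0.08  0.  ]
```

View pics/wrist3.png

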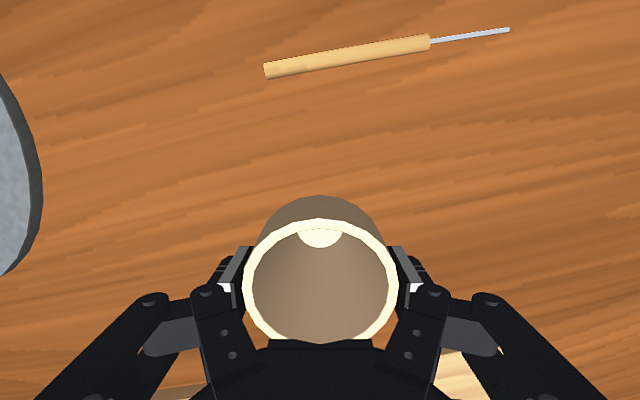

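View pics/scene3.png

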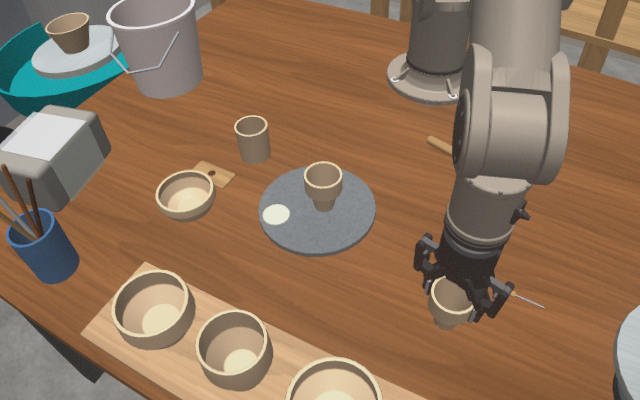

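```bash
python3 -c "
from h import *
c=imaging.get_calibration('wrist'); im=cv2.imread('pics/wrist3.png')
for t in (.85,.95): print(fitrim(c,im,(.64,.244),.0906,thr=t,tol=.005))
st((.5129,-.0362,.21))
"
```

```text
(array([0.64188656, 0.24460859]), 3474, np.float64(0.0018118142367945548), np.float64(0.00011302030528356447))
(array([0.64175144, 0.24447386]), 2627, np.float64(0.0019584439709601125), np.float64(7.129946679435706e-06))
t5.40 pos [0.6416 0.2446 0.0551] tz [ 0.005  0.003 -1.   ] tx [0.227 0.974 0.004] F [ 0.2  0.9 -0.3] w0.795 q [-0.56  0.68  0.16  1.66 -0.14  0.8   1.  ]
tool delta mm [-302.   -61.1 -156.3]
tilt fix deg [ 0.23 -0.23  0.  ]
```

Request:
apply_moves([
  [0, 0, -40, 0.2, -0.2, 0, 1],
  [-10, -2, -50, 0, 0, 0, 1],
  [-35, -7, -40, 0, 0, 0, 1],
  [-50, -10, -10, 0, 0, 0, 1],
  [-50, -10, 0, 0, 0, 0, 1],
  [-50, -10, 0, 0, 0, 0, 1],
  [-40, -8, 0, 0, 0, 0, 1],
  [0, 0, 0, 0, 0, 0, 1],
])

```text
t: 6.4
eef_pos: [0.5401, 0.0204, 0.2015]
tool_rot: [0.001, 0.783, 0.622, 0.003]
contact_force: [1.0, 0.6, -0.5]
gripper_width: 0.794
```

```bash
python3 -c "
from h import *
st((.5129,-.0362,.19))
"
```

```text
t6.40 pos [0.5401 0.0204 0.2015] tz [ 0.005  0.002 -1.   ] tx [0.226 0.974 0.003] F [ 1.   0.6 -0.5] w0.794 q [-0.35  0.29  0.24  1.93 -0.09  0.93  1.27]
tool delta mm [-61.3 -13.7  11.2]
tilt fix deg [ 0.28 -0.19  0.  ]
```

Request:
apply_moves([
  [-25, -6, 5, 0.2, -0.2, 0, 1],
  [-25, -6, 5, 0, 0, 0, 1],
  [-11, -2, 1, 0, 0, 0, 1],
  [0, 0, 0, 0, 0, 0, 1],
  [0, 0, 0, 0, 0, 0, 1],
  [0, 0, 0, 0, 0, 0, 1],
  [0, 0, 0, 0, 0, 0, 1],
  [0, 0, 0, 0, 0, 0, 1],
])

```text
t: 7.4
eef_pos: [0.5157, -0.0308, 0.1917]
tool_rot: [0.001, 0.781, 0.625, 0.003]
contact_force: [-0.6, 0.1, -1.5]
gripper_width: 0.795
```

```bash
python3 -c "
from h import *
o,R=st((.5129,-.0362,.145))
for n in ('wrist','scene','side'):
  c=imaging.get_calibration(n)
  im=imaging.read_camera(n)[:,:,::-1].copy(); cv2.imwrite('pics/%s4.png'%n,im)
  p=o['eef_pos']
  try: print(n,'held',fitrim(c,im,p[:2],p[2]+.0375,thr=.9,tol=.005))
  except Exception as e: print(e)
  if n!='wrist': print(n,'base',fitrim(c,im,(.5129,-.0362),.092,thr=.9,tol=.005))
"
```

```text
t7.40 pos [ 0.5157 -0.0308  0.1917] tz [ 0.006  0.003 -1.   ] tx [0.219 0.976 0.004] F [-0.6  0.1 -1.5] w0.795 q [-0.28  0.26  0.26  1.99 -0.09  0.89  1.38]
tool delta mm [-6.1 -1.8 46.7]
tilt fix deg [ 0.31 -0.23  0.  ]
wrist held (array([ 0.51513193, -0.03067525]), 3601, np.float64(0.0024205457146910564), np.float64(-0.00027664008850710115))
scene held (array([ 0.51536606, -0.03111959]), 90, np.float64(0.0008381869815365635), np.float64(-0.00015554754592463383))
scene base (array([ 0.51317284, -0.03663637]), 138, np.float64(0.0009117552119363471), np.float64(-8.903025910031504e-05))
side held (array([ 0.5123599, -0.0319211]), 63, np.float64(0.0009155764837594559), np.float64(2.773417364745972e-05))
side base (array([ 0.51275014, -0.03573322]), 105, np.float64(0.001002788099627145), np.float64(2.6135702247037982e-05))
```

View pics/scene4.png

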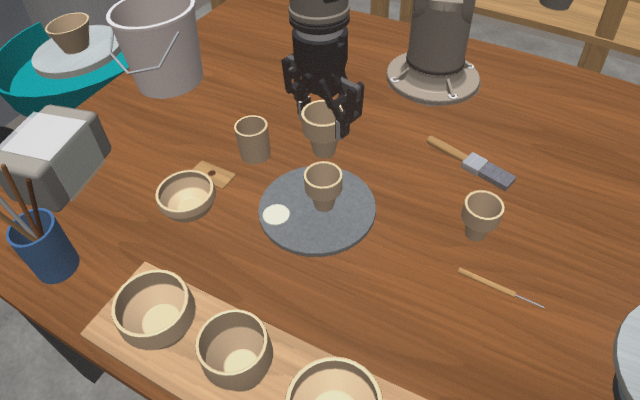

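View pics/side4.png

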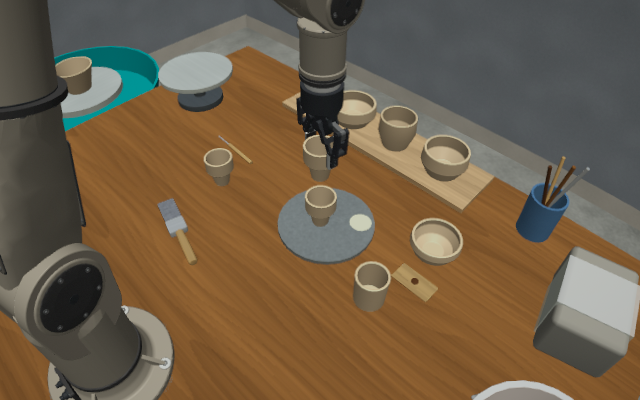

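View pics/wrist4.png

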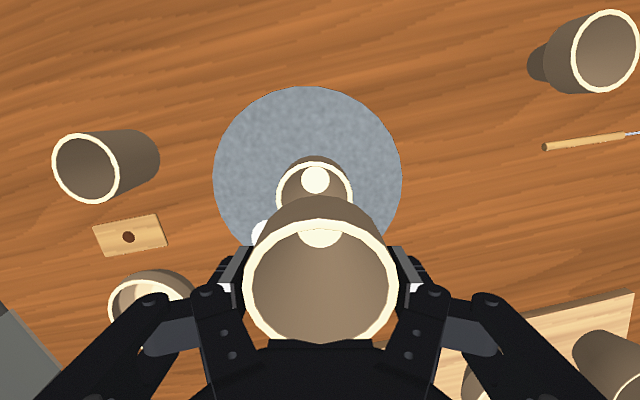

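Request:
apply_moves([
  [-5, -1, 0, 0.3, -0.2, 0, 1],
  [0, 0, 10, 0, 0, 0, 1],
  [0, 0, 15, 0, 0, 0, 1],
  [0, 0, 15, 0, 0, 0, 1],
  [0, 0, 6, 0, 0, 0, 1],
  [0, 0, 0, 0, 0, 0, 1],
  [0, 0, 0, 0, 0, 0, 1],
  [0, 0, 0, 0, 0, 0, 1],
])

```text
t: 8.55
eef_pos: [0.5128, -0.0363, 0.1417]
tool_rot: [-0.001, 0.781, 0.625, -0.001]
contact_force: [-0.2, 1.0, -1.1]
gripper_width: 0.796
```

```bash
python3 -c "
from h import *
o,R=st((.5139,-.0358,.0885))
t=[]
for n in ('wrist','scene','side'):
  c=imaging.get_calibration(n)
  im=imaging.read_camera(n)[:,:,::-1].copy(); cv2.imwrite('pics/%s5.png'%n,im)
  p=o['eef_pos']
  print(n,'held',fitrim(c,im,p[:2],p[2]+.0375,thr=.9,tol=.005))
  if n!='wrist':
    u,v=proj(c,np.array([.513,-.036,.11]))[0].astype(int); t.append(cv2.resize(im[v-55:v+55,u-55:u+55],None,fx=3.6,fy=3.6,interpolation=cv2.INTER_CUBIC))
cv2.imwrite('pics/c5.png',np.hstack(t))
"
```

```text
t8.55 pos [ 0.5128 -0.0363  0.1417] tz [-0.002 -0.    -1.   ] tx [ 0.219  0.976 -0.   ] F [-0.2  1.  -1.1] w0.796 q [-0.26  0.33  0.25  2.03 -0.11  0.79  1.41]
tool delta mm [ 0.7  1.  53.2]
tilt fix deg [-0.09  0.02  0.  ]
wrist held (array([ 0.51275328, -0.03600577]), 3486, np.float64(0.0021239333407289513), np.float64(-0.00043260764728248206))
scene held (array([ 0.5123422 , -0.03638543]), 83, np.float64(0.0008937416948477918), np.float64(-7.14917798693099e-05))
side held (array([ 0.51015318, -0.03712571]), 60, np.float64(0.0010357555389693862), np.float64(-0.00026657438197419446))
```

View pics/c5.png

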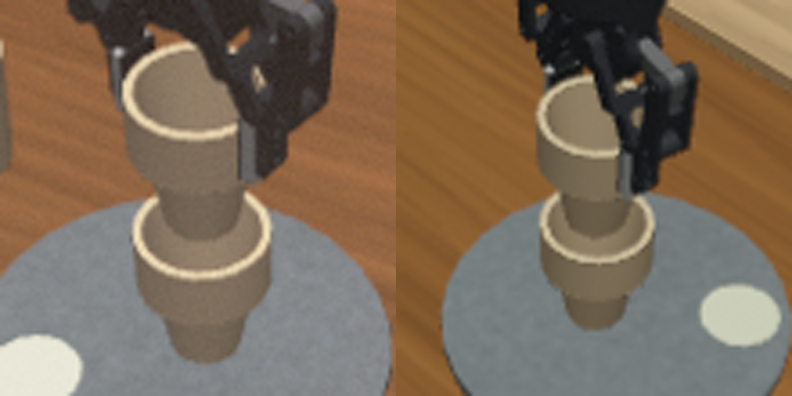

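Request:
apply_moves([
  [0.5, 1.5, 0, 0, 0, 0, 1],
  [0, 0, 8, 0, 0, 0, 1],
  [0, 0, 10, 0, 0, 0, 1],
  [0, 0, 10, 0, 0, 0, 1],
  [0, 0, 10, 0, 0, 0, 1],
  [0, 0, 6, 0, 0, 0, 1],
  [0, 0, 0, 0, 0, 0, 1],
  [0, 0, 0, 0, 0, 0, 1],
])

```text
t: 9.7
eef_pos: [0.5141, -0.0361, 0.094]
tool_rot: [-0.001, 0.781, 0.625, -0.001]
contact_force: [0.4, -0.3, -1.5]
gripper_width: 0.796
```

```bash
python3 -c "
from h import *
o,R=st((.5139,-.0358,.0885))
t=[]
for n in ('scene','side'):
  c=imaging.get_calibration(n)
  im=imaging.read_camera(n)[:,:,::-1].copy(); cv2.imwrite('pics/%s6.png'%n,im)
  u,v=proj(c,np.array([.513,-.036,.08]))[0].astype(int); t.append(cv2.resize(im[v-55:v+55,u-55:u+55],None,fx=3.6,fy=3.6,interpolation=cv2.INTER_CUBIC))
cv2.imwrite('pics/c6.png',np.hstack(t))
"
```

```text
t9.70 pos [ 0.5141 -0.0361  0.094 ] tz [-0.003 -0.    -1.   ] tx [ 0.219  0.976 -0.001] F [ 0.4 -0.3 -1.5] w0.796 q [-0.24  0.41  0.23  2.06 -0.14  0.69  1.43]
tool delta mm [ 0.3 -0.2  5.5]
tilt fix deg [-0.15  0.04  0.  ]
```

View pics/c6.png

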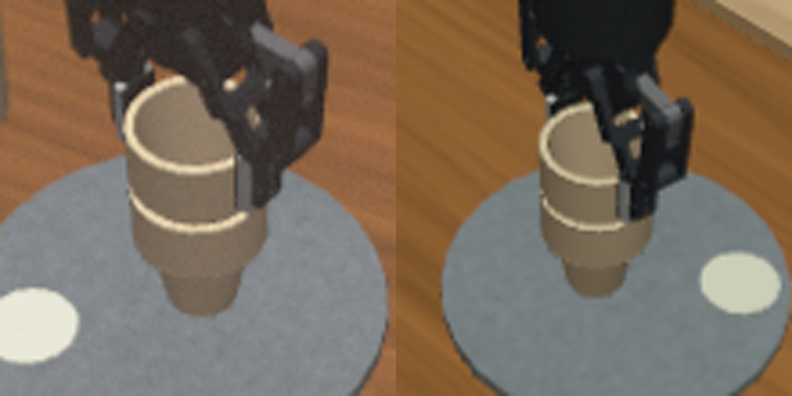

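Request:
apply_moves([
  [0, 0, 2, 0, 0, 0, 1],
  [0, 0, 1.5, 0, 0, 0, 1],
  [0, 0, 1.5, 0, 0, 0, 1],
  [0, 0, 0.5, 0, 0, 0, 1],
  [0, 0, 0.5, 0, 0, 0, 1],
  [0, 0, 0, 0, 0, 0, 1],
  [0, 0, 0, 0, 0, 0, 1],
  [0, 0, 0, 0, 0, 0, 1],
])

```text
t: 10.8
eef_pos: [0.5155, -0.0359, 0.0897]
tool_rot: [-0.0, 0.781, 0.625, 0.001]
contact_force: [-0.5, -0.8, 1.2]
gripper_width: 0.792
```

```bash
python3 -c "
from h import *
o,R=st((.5139,-.0358,.0885))
"
```

```text
t10.80 pos [ 0.5155 -0.0359  0.0897] tz [ 0.001  0.001 -1.   ] tx [0.219 0.976 0.001] F [-0.5 -0.8  1.2] w0.792 q [-0.23  0.42  0.23  2.06 -0.15  0.67  1.44]
tool delta mm [-0.3 -1.6  1.2]
tilt fix deg [ 0.03 -0.05  0.  ]
```

Request:
apply_moves([
  [0, -1, 0.5, 0, 0, 0, 1],
  [0, 0, 0.7, 0, 0, 0, 1],
  [0, 0, 0.7, 0, 0, 0, 1],
  [0, 0, 0.5, 0, 0, 0, 1],
  [0, 0, 0.5, 0, 0, 0, 1],
  [0, 0, 0, 0, 0, 0, 1],
  [0, 0, 0, 0, 0, 0, 1],
  [0, 0, 0, 0, 0, 0, 1],
])

```text
t: 11.8
eef_pos: [0.5156, -0.0359, 0.0897]
tool_rot: [0.0, 0.781, 0.625, 0.002]
contact_force: [-1.0, -0.2, 1.8]
gripper_width: 0.792
```

```bash
python3 -c "
from h import *
o,R=st((.5139,-.0358,.0885))
t=[]
for n in ('scene','side'):
  c=imaging.get_calibration(n)
  im=imaging.read_camera(n)[:,:,::-1].copy(); cv2.imwrite('pics/%s7.png'%n,im)
  u,v=proj(c,np.array([.513,-.036,.08]))[0].astype(int); t.append(cv2.resize(im[v-55:v+55,u-55:u+55],None,fx=3.6,fy=3.6,interpolation=cv2.INTER_CUBIC))
cv2.imwrite('pics/c7.png',np.hstack(t))
"
```

```text
t11.80 pos [ 0.5156 -0.0359  0.0897] tz [ 0.003  0.002 -1.   ] tx [0.22  0.976 0.002] F [-1.  -0.2  1.8] w0.792 q [-0.23  0.42  0.23  2.07 -0.15  0.67  1.44]
tool delta mm [-0.3 -1.6  1.2]
tilt fix deg [ 0.16 -0.13  0.  ]
```

View pics/c7.png

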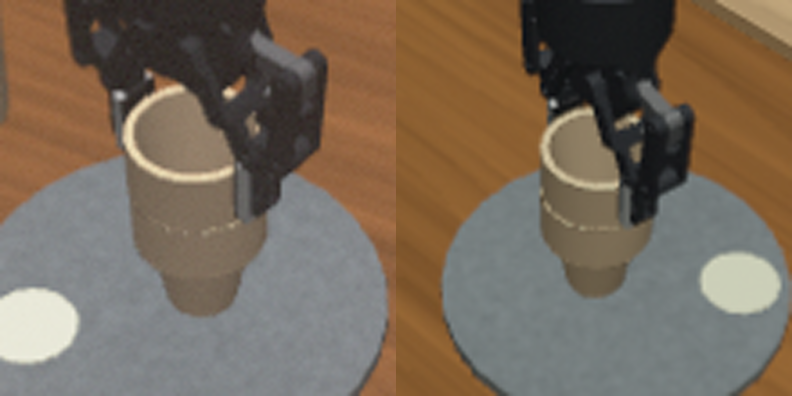

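Request:
apply_moves([
  [0, 0, 0, 0, 0, 0, -1],
  [0, 0, 0, 0, 0, 0, -1],
  [0, 0, 0, 0, 0, 0, -1],
  [0, 0, 0, 0, 0, 0, -1],
  [0, 0, -5, 0, 0, 0, -1],
  [0, 0, -15, 0, 0, 0, -1],
  [0, 0, -30, 0, 0, 0, -1],
  [0, 0, -30, 0, 0, 0, -1],
])

```text
t: 12.9
eef_pos: [0.514, -0.0363, 0.1718]
tool_rot: [-0.0, 0.781, 0.624, -0.0]
contact_force: [0.5, 1.1, -0.3]
gripper_width: 0.998
```

```bash
python3 -c "
from h import *
o,R=st((.4426,.2355,.18))
t=[]
for n in ('scene','side'):
  c=imaging.get_calibration(n)
  im=imaging.read_camera(n)[:,:,::-1].copy(); cv2.imwrite('pics/%s8.png'%n,im)
  print(fitrim(c,im,(.5139,-.0358),.126,thr=.9,tol=.005))
  u,v=proj(c,np.array([.513,-.036,.08]))[0].astype(int); t.append(cv2.resize(im[v-55:v+55,u-55:u+55],None,fx=3.6,fy=3.6,interpolation=cv2.INTER_CUBIC))
cv2.imwrite('pics/c8.png',np.hstack(t))
"
```

```text
t12.90 pos [ 0.514  -0.0363  0.1718] tz [-0.001  0.001 -1.   ] tx [0.22  0.975 0.   ] F [ 0.5  1.1 -0.3] w0.998 q [-0.27  0.29  0.26  2.01 -0.1   0.86  1.4 ]
tool delta mm [ 249.4 -129.5   -8. ]
tilt fix deg [-0.05 -0.02  0.  ]
(array([ 0.51414025, -0.03670649]), 131, np.float64(0.0008742702406949807), np.float64(-0.0002557075986511441))
(array([ 0.51362883, -0.03561019]), 101, np.float64(0.0009265671960401393), np.float64(-0.0001801671394804673))
```

View pics/c8.png

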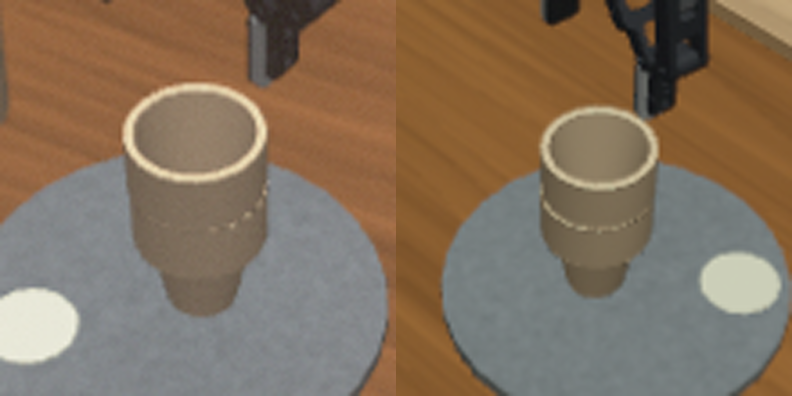

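Request:
apply_moves([
  [20, -10, -20, 0, 0, 0, -1],
  [40, -21, -10, 0, 0, 0, -1],
  [45, -23, 0, 0, 0, 0, -1],
  [45, -23, 0, 0, 0, 0, -1],
  [45, -23, 5, 0, 0, 0, -1],
  [30, -16, 10, 0, 0, 0, -1],
  [0, 0, 0, 0, 0, 0, -1],
  [0, 0, 0, 0, 0, 0, -1],
])

```text
t: 14.0
eef_pos: [0.4519, 0.2148, 0.193]
tool_rot: [0.002, 0.782, 0.623, 0.005]
contact_force: [-0.4, -0.4, 0.1]
gripper_width: 1.001
```

```bash
python3 -c "
from h import *
st((.4426,.2355,.15))
c=imaging.get_calibration('wrist')
im=imaging.read_camera('wrist')[:,:,::-1].copy(); cv2.imwrite('pics/w9.png',im)
print(fitrim(c,im,(.4426,.2355),.08,thr=.85))
for r in (.029,.034): cv2.polylines(im,[proj(c,circ(.4426,.2355,.08,r)).astype(np.int32)],True,(0,0,255),1)
cv2.imwrite('pics/w9o.png',im)
"
```

```text
t14.00 pos [0.4519 0.2148 0.193 ] tz [ 0.011  0.003 -1.   ] tx [0.224 0.975 0.005] F [-0.4 -0.4  0.1] w1.001 q [-0.67  0.23  0.11  2.02 -0.03  0.88  0.8 ]
tool delta mm [ 17.9 -14.1  42.9]
tilt fix deg [ 0.59 -0.3   0.  ]
(array([0.44414238, 0.23639709]), 1013, np.float64(0.0026983225742025284), np.float64(-0.0007628752659067516))
```

View pics/w9o.png

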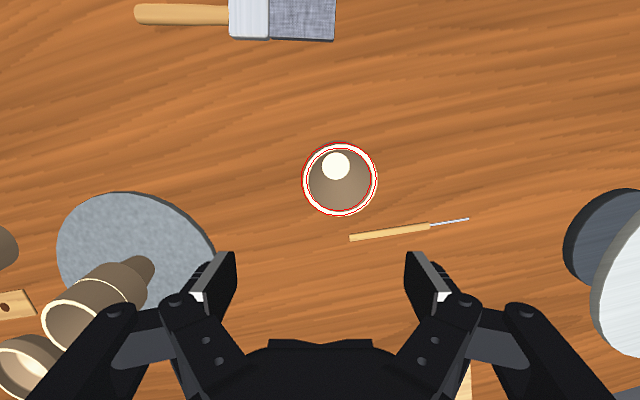

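Request:
apply_moves([
  [18, -13, 0, 0.6, -0.3, 0, -1],
  [0, 0, 0, 0, 0, 0, -1],
  [0, 0, 25, 0, 0, 0, -1],
  [0, 0, 30, 0, 0, 0, -1],
  [0, 0, 30, 0, 0, 0, -1],
  [0, 0, 10, 0, 0, 0, -1],
  [0, 0, 0, 0, 0, 0, -1],
  [0, 0, 0, 0, 0, 0, -1],
])

```text
t: 15.05
eef_pos: [0.4501, 0.2255, 0.0993]
tool_rot: [0.002, 0.787, 0.617, 0.003]
contact_force: [0.2, 0.6, -0.5]
gripper_width: 1.0
```

```bash
python3 -c "
from h import *
st((.4435,.236,.0435))
"
```

```text
t15.05 pos [0.4501 0.2255 0.0993] tz [ 0.007 -0.    -1.   ] tx [0.239 0.971 0.002] F [ 0.2  0.6 -0.5] w1.000 q [-0.67  0.37  0.1   2.09 -0.05  0.68  0.79]
tool delta mm [ 8.6 -9.3 55.7]
tilt fix deg [ 0.41 -0.09  0.  ]
```

Request:
apply_moves([
  [8.5, -9.5, 0, 0.4, 0, 0, -1],
  [0, 0, 0, 0, 0, 0, -1],
  [0, 0, 0, 0, 0, 0, -1],
  [0, 0, 0, 0, 0, 0, -1],
  [0, 0, 5, 0, 0, 0, -1],
  [0, 0, 0, 0, 0, 0, -1],
  [0, 0, 0, 0, 0, 0, -1],
  [0, 0, 0, 0, 0, 0, -1],
])

```text
t: 16.05
eef_pos: [0.4434, 0.2376, 0.0958]
tool_rot: [-0.001, 0.787, 0.617, 0.002]
contact_force: [0.3, 1.5, 0.8]
gripper_width: 1.003
```

```bash
python3 -c "
from h import *
st((.4435,.236,.0435))
c=imaging.get_calibration('wrist')
im=imaging.read_camera('wrist')[:,:,::-1].copy(); cv2.imwrite('pics/w10.png',im)
print(fitrim(c,im,(.4435,.236),.08,thr=.85,tol=.005))
"
```

```text
t16.05 pos [0.4434 0.2376 0.0958] tz [ 0.003  0.004 -1.   ] tx [0.239 0.971 0.004] F [0.3 1.5 0.8] w1.003 q [-0.69  0.38  0.09  2.09 -0.05  0.67  0.77]
tool delta mm [-1.8  0.4 52.3]
tilt fix deg [ 0.11 -0.25  0.  ]
(array([0.44438644, 0.23606735]), 2213, np.float64(0.0018371931057096617), np.float64(-0.00039319030304259354))
```

View pics/w10.png

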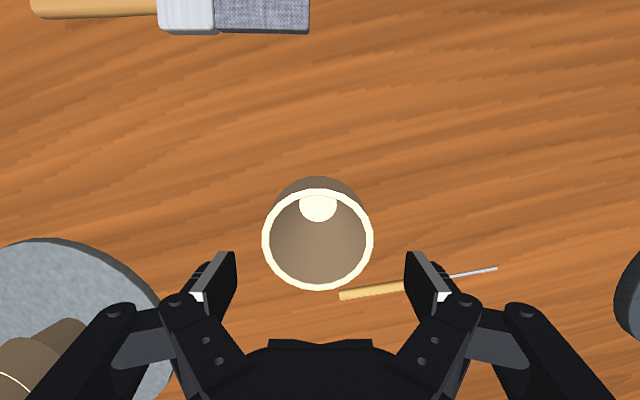

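Request:
apply_moves([
  [-1.6, 0.7, 0, 0.1, -0.2, 0, -1],
  [0, 0, 0, 0, 0, 0, -1],
  [0, 0, 17, 0, 0, 0, -1],
  [0, 0, 17, 0, 0, 0, -1],
  [0, 0, 15, 0, 0, 0, -1],
  [0, 0, 2, 0, 0, 0, -1],
  [0, 0, 0, 0, 0, 0, -1],
  [0, 0, 0, 0, 0, 0, -1],
])

```text
t: 17.1
eef_pos: [0.4451, 0.2365, 0.0445]
tool_rot: [-0.0, 0.787, 0.617, 0.002]
contact_force: [-0.3, -0.1, -0.7]
gripper_width: 0.999
```

```bash
python3 -c "
from h import *
st((.4437,.236,.0435))
im=imaging.read_camera('wrist')[:,:,::-1].copy(); cv2.imwrite('pics/w11.png',im)
"
```

```text
t17.10 pos [0.4451 0.2365 0.0445] tz [ 0.002  0.002 -1.   ] tx [0.239 0.971 0.003] F [-0.3 -0.1 -0.7] w0.999 q [-0.67  0.47  0.08  2.11 -0.07  0.56  0.78]
tool delta mm [-0.8 -1.2  0.9]
tilt fix deg [ 0.11 -0.15  0.  ]
```

View pics/w11.png

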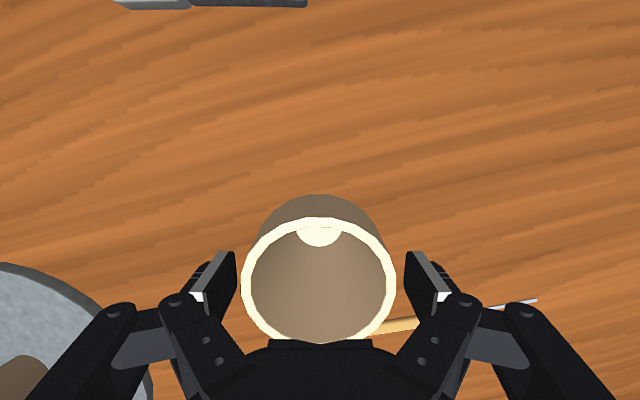

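The pot is centred between the pads (rim centre about px 320,280), so I close on it.

Request:
apply_moves([
  [0, -1, 1, 0.1, -0.1, 0, 1],
  [0, 0, 0, 0, 0, 0, 1],
  [0, 0, 0, 0, 0, 0, 1],
  [0, 0, 0, 0, 0, 0, 1],
  [0, 0, 0, 0, 0, 0, 1],
  [0, 0, 0, 0, 0, 0, 1],
  [0, 0, 0, 0, 0, 0, 1],
  [0, 0, 0, 0, 0, 0, 1],
], grip_force=40)

```text
t: 18.15
eef_pos: [0.4445, 0.2369, 0.0444]
tool_rot: [-0.0, 0.787, 0.617, 0.001]
contact_force: [-0.3, -1.4, 0.6]
gripper_width: 0.797
```

```bash
python3 -c "
from h import *
st((.5139,-.0362,.24))
im=imaging.read_camera('wrist')[:,:,::-1].copy(); cv2.imwrite('pics/w12.png',im)
"
```

```text
t18.15 pos [0.4445 0.2369 0.0444] tz [ 0.001  0.002 -1.   ] tx [0.239 0.971 0.002] F [-0.3 -1.4  0.6] w0.797 q [-0.68  0.47  0.08  2.11 -0.07  0.56  0.78]
tool delta mm [-248.2  133.  -195.9]
tilt fix deg [ 0.06 -0.1   0.  ]
```

View pics/w12.png

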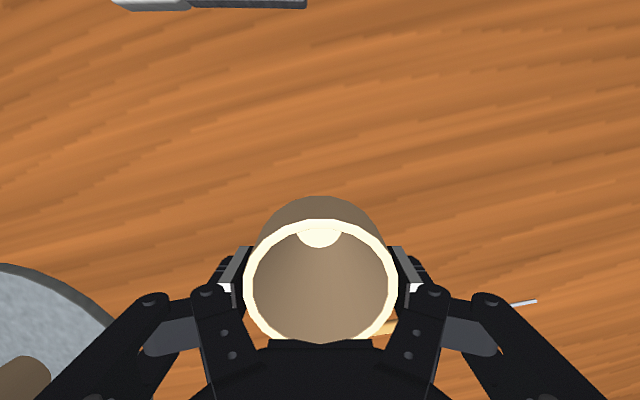

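Request:
apply_moves([
  [0, 0, -30, 0, 0, 0, 1],
  [0, 0, -50, 0, 0, 0, 1],
  [-10, 5, -50, 0, 0, 0, 1],
  [-30, 16, -40, 0, 0, 0, 1],
  [-42, 22, -15, 0, 0, 0, 1],
  [-42, 22, 0, 0, 0, 0, 1],
  [-40, 22, 0, 0, 0, 0, 1],
  [-20, 11, 0, 0, 0, 0, 1],
])

```text
t: 19.2
eef_pos: [0.4963, 0.0315, 0.235]
tool_rot: [0.0, 0.785, 0.62, 0.001]
contact_force: [0.5, 0.2, -2.0]
gripper_width: 0.795
```

```bash
python3 -c "
from h import *
st((.5139,-.0362,.22))
"
```

```text
t19.20 pos [0.4963 0.0315 0.235 ] tz [ 0.002  0.002 -1.   ] tx [0.232 0.973 0.002] F [ 0.5  0.2 -2. ] w0.795 q [-0.41  0.18  0.25  1.98 -0.05  0.99  1.2 ]
tool delta mm [-61.7  32.8  14.9]
tilt fix deg [ 0.1  -0.12  0.  ]
```

Request:
apply_moves([
  [-20, 10, 4, 0, 0, 0, 1],
  [-20, 10, 4, 0, 0, 0, 1],
  [-12, 7, 4, 0, 0, 0, 1],
  [-4, 3, 3, 0, 0, 0, 1],
  [0, 0, 0, 0, 0, 0, 1],
  [0, 0, 0, 0, 0, 0, 1],
  [0, 0, 0, 0, 0, 0, 1],
  [0, 0, 0, 0, 0, 0, 1],
])

```text
t: 20.2
eef_pos: [0.5122, -0.031, 0.2187]
tool_rot: [-0.001, 0.785, 0.62, 0.001]
contact_force: [0.5, -0.3, -1.5]
gripper_width: 0.798
```

```bash
python3 -c "
from h import *
o,R=st((.5142,-.0361,.178))
p=o['eef_pos']
for n in ('wrist','scene','side'):
  c=imaging.get_calibration(n)
  im=imaging.read_camera(n)[:,:,::-1].copy(); cv2.imwrite('pics/%s13.png'%n,im)
  print(n,'held',fitrim(c,im,p[:2],p[2]+.0356,thr=.9,tol=.005))
  if n!='wrist': print(n,'col',fitrim(c,im,(.5139,-.0362),.126,thr=.9,tol=.005))
"
```

```text
t20.20 pos [ 0.5122 -0.031   0.2187] tz [ 0.001  0.003 -1.   ] tx [0.232 0.973 0.003] F [ 0.5 -0.3 -1.5] w0.798 q [-0.31  0.23  0.29  1.97 -0.08  0.96  1.36]
tool delta mm [-4.6  3.1 40.7]
tilt fix deg [ 0.02 -0.16  0.  ]
wrist held (array([ 0.51261704, -0.03088373]), 3468, np.float64(0.0021146180297386525), np.float64(-7.930252841575376e-05))
scene held (array([ 0.51089716, -0.03191657]), 98, np.float64(0.0008667501782097479), np.float64(9.508988850138328e-05))
scene col (array([ 0.51417588, -0.03675849]), 130, np.float64(0.0008687830225562661), np.float64(-0.0002487487584192454))
side held (array([ 0.51072335, -0.03058154]), 70, np.float64(0.0010944469175910609), np.float64(-0.00016837108787903974))
side col (array([ 0.51364463, -0.03558115]), 100, np.float64(0.0009130493928798203), np.float64(-0.0001619949158649507))
```

View pics/scene13.png

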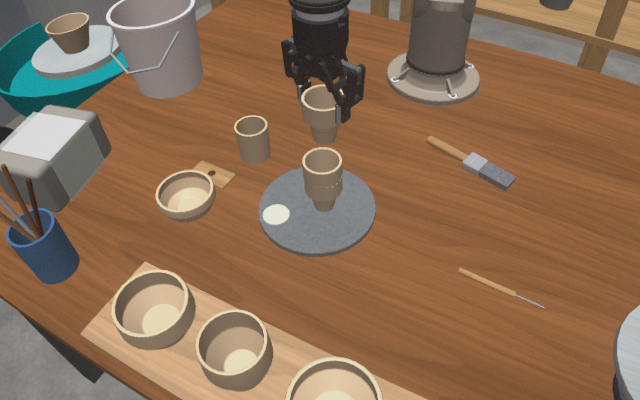

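Request:
apply_moves([
  [-4, 4, 0, 0, -0.15, 0, 1],
  [0, 0, 0, 0, 0, 0, 1],
  [0, 0, 10, 0, 0, 0, 1],
  [0, 0, 13, 0, 0, 0, 1],
  [0, 0, 12, 0, 0, 0, 1],
  [0, 0, 5, 0, 0, 0, 1],
  [0, 0, 0, 0, 0, 0, 1],
  [0, 0, 0, 0, 0, 0, 1],
])

```text
t: 21.35
eef_pos: [0.5147, -0.0366, 0.1749]
tool_rot: [-0.0, 0.785, 0.619, -0.001]
contact_force: [0.1, -0.9, -1.5]
gripper_width: 0.797
```

```bash
cat > chk.py <<'E'
from h import *
import sys
k=sys.argv[1]
o,R=st((.5151,-.0359,.1244))
p=o['eef_pos']; t=[]
for n in ('scene','side'):
  c=imaging.get_calibration(n)
  im=imaging.read_camera(n)[:,:,::-1].copy(); cv2.imwrite('pics/%s%s.png'%(n,k),im)
  print(n,'held',fitrim(c,im,p[:2],p[2]+.0356,thr=.9,tol=.005)[0])
  u,v=proj(c,np.array([.513,-.036,.12]))[0].astype(int); t.append(cv2.resize(im[v-60:v+60,u-55:u+55],None,fx=3.6,fy=3.6,interpolation=cv2.INTER_CUBIC))
cv2.imwrite('pics/c%s.png'%k,np.hstack(t))
E
python3 chk.py 14
```

```text
t21.35 pos [ 0.5147 -0.0366  0.1749] tz [-0.002 -0.001 -1.   ] tx [ 0.233  0.973 -0.001] F [ 0.1 -0.9 -1.5] w0.797 q [-0.29  0.29  0.29  2.   -0.11  0.86  1.39]
tool delta mm [ 0.8  0.3 50.5]
tilt fix deg [-0.08  0.05  0.  ]
scene held [ 0.51346157 -0.03757538]
side held [ 0.51332828 -0.03633671]
```

View pics/c14.png

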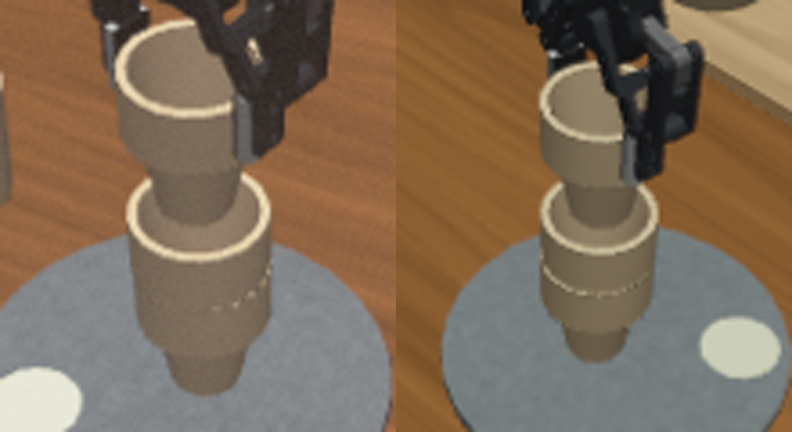

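Aligned: the foot of the held pot is at the mouth in both views. I'll make a small correction and lower it gently.

Request:
apply_moves([
  [0.8, 0.5, 0, 0, 0, 0, 1],
  [0, 0, 8, 0, 0, 0, 1],
  [0, 0, 10, 0, 0, 0, 1],
  [0, 0, 10, 0, 0, 0, 1],
  [0, 0, 10, 0, 0, 0, 1],
  [0, 0, 7, 0, 0, 0, 1],
  [0, 0, 0, 0, 0, 0, 1],
  [0, 0, 0, 0, 0, 0, 1],
])

```text
t: 22.45
eef_pos: [0.5155, -0.0358, 0.1267]
tool_rot: [-0.0, 0.785, 0.619, -0.001]
contact_force: [-0.3, -0.6, -0.9]
gripper_width: 0.796
```

```bash
python3 chk.py 15
```

```text
t22.45 pos [ 0.5155 -0.0358  0.1267] tz [-0.001 -0.    -1.   ] tx [ 0.232  0.973 -0.001] F [-0.3 -0.6 -0.9] w0.796 q [-0.27  0.36  0.27  2.04 -0.14  0.76  1.42]
tool delta mm [-0.2 -0.4  2.3]
tilt fix deg [-0.07  0.05  0.  ]
scene held [ 0.51402164 -0.03671801]
side held [ 0.51414349 -0.03568917]
```

View pics/c15.png

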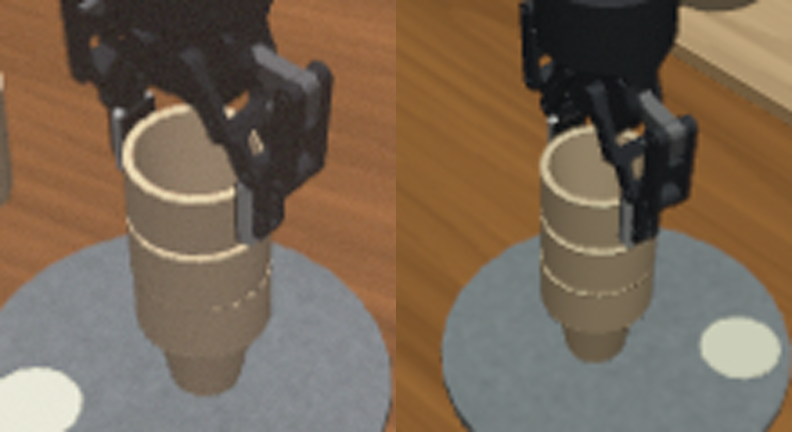

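Request:
apply_moves([
  [0, 0, 1, 0, 0, 0, 1],
  [0, 0, 1, 0, 0, 0, 1],
  [0, 0, 1, 0, 0, 0, 1],
  [0, 0, 0.7, 0, 0, 0, 1],
  [0, 0, 0.7, 0, 0, 0, 1],
  [0, 0, 0.7, 0, 0, 0, 1],
  [0, 0, 0, 0, 0, 0, 1],
  [0, 0, 0, 0, 0, 0, 1],
])

```text
t: 23.55
eef_pos: [0.5175, -0.0348, 0.1246]
tool_rot: [0.0, 0.785, 0.62, 0.002]
contact_force: [-1.1, -0.0, 1.3]
gripper_width: 0.795
```

```bash
python3 chk.py 16
```

```text
t23.55 pos [ 0.5175 -0.0348  0.1246] tz [ 0.003  0.002 -1.   ] tx [0.232 0.973 0.002] F [-1.1 -0.   1.3] w0.795 q [-0.27  0.36  0.27  2.04 -0.14  0.75  1.42]
tool delta mm [-1.6 -2.   0.1]
tilt fix deg [ 0.15 -0.14  0.  ]
scene held [ 0.51590282 -0.03581387]
side held [ 0.51601264 -0.03463097]
```

View pics/c16.png

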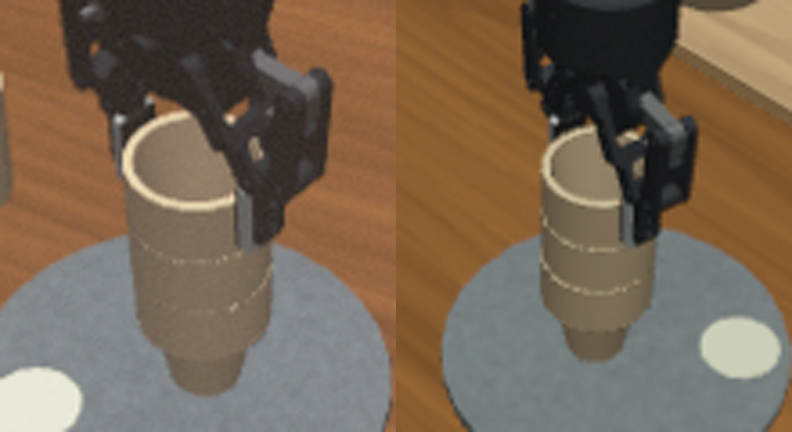

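Request:
apply_moves([
  [-0.8, -1, 0.3, 0, 0, 0, 1],
  [0, 0, 0, 0, 0, 0, -1],
  [0, 0, 0, 0, 0, 0, -1],
  [0, 0, 0, 0, 0, 0, -1],
  [0, 0, 0, 0, 0, 0, -1],
  [0, 0, -5, 0, 0, 0, -1],
  [0, 0, -15, 0, 0, 0, -1],
  [0, 0, -30, 0, 0, 0, -1],
])

```text
t: 24.65
eef_pos: [0.5151, -0.0356, 0.1746]
tool_rot: [-0.0, 0.785, 0.62, 0.0]
contact_force: [0.1, -0.3, 0.3]
gripper_width: 1.001
```

Request:
apply_moves([
  [0, 0, -40, 0, 0, 0, -1],
  [0, 0, -40, 0, 0, 0, -1],
  [0, 0, -20, 0, 0, 0, -1],
  [0, 0, 0, 0, 0, 0, -1],
  [0, 0, 0, 0, 0, 0, -1],
  [0, 0, 0, 0, 0, 0, -1],
  [0, 0, 0, 0, 0, 0, -1],
  [0, 0, 0, 0, 0, 0, -1],
])

```text
t: 25.65
eef_pos: [0.5147, -0.0364, 0.2818]
tool_rot: [0.001, 0.785, 0.619, 0.002]
contact_force: [1.1, -0.6, -0.5]
gripper_width: 1.003
```

```bash
sed -i "s/p=o\['eef_pos'\]/p=np.array([.515,-.036,.1244])/" chk.py; python3 chk.py 17
```

```text
t25.65 pos [ 0.5147 -0.0364  0.2818] tz [ 0.004  0.001 -1.   ] tx [0.233 0.972 0.002] F [ 1.1 -0.6 -0.5] w1.003 q [-0.32  0.16  0.31  1.89 -0.06  1.1   1.34]
tool delta mm [  0.2  -0.2 157.4]
tilt fix deg [ 0.19 -0.12  0.  ]
scene held [ 0.51511398 -0.03668131]
side held [ 0.51442193 -0.03566347]
```

View pics/c17.png

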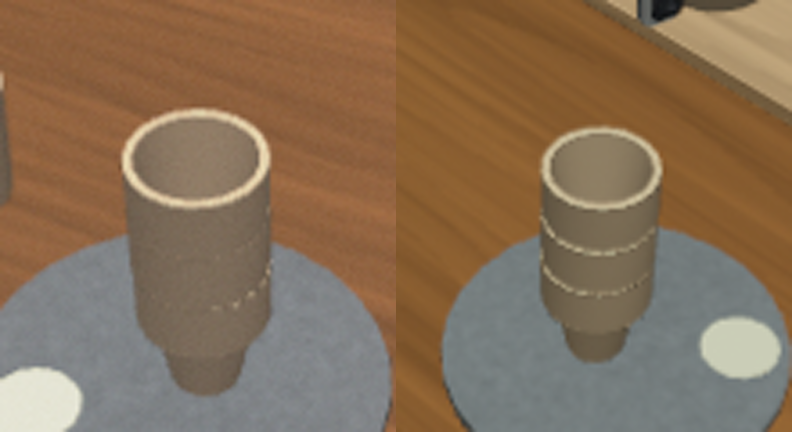

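The picture shows all three pots nested and upright on the bat, with both collars seated. The two seams are hairlines, at about rows 245 and 290 in the side crop. The gripper is well clear, so I'm handing in.

```bash
python3 -c "
from station import bot
print(bot.hand_in())"
```

```text
the job is handed in; nothing more can be done
None
```

The two loose pots are nested in the pot on the bat, and I handed the job in at about 25.7 s of the 48 s. I took the farther pot first, then the nearer one. I lowered each slowly until it stopped on the rim below, with about 1–2 N of contact, before opening the jaws.

- **Seating:** after release, both cameras show a straight, upright column with only hairline seams at both collars. The gripper had stopped at the expected seated height for the second pot (0.1246 m against 0.1244 m expected). For the first it stopped about 1 mm high (0.0897 m against 0.0885 m).
- **Sideways position:** the two fixed cameras put the top rim at (0.515, -0.037) and (0.514, -0.036). The bottom pot was measured at about (0.513, -0.036), so the column is within about 2 mm sideways.
- **Clearance:** the gripper was open, with the fingertips more than 0.1 m above the column.
- **Disagreements:** the two fixed cameras differed by 1–2 mm, and the wrist camera by about 1.5 mm, within the calibration error. The arm drifted about 2 mm sideways as each pot touched down. The play between the pots took this up, and for the second pot I also eased it back about 1 mm before releasing.

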